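# Line the slide boxes up by length along the packing rail

## Robot

A 6-joint arm with a two-finger parallel gripper is mounted at the origin on the work surface. World frame = base frame: x ahead of the robot, y to its left, z up, the work surface at z = 0. Lengths are in m, angles in rad, forces in N, time in s.
With the tool pointing down it reaches from about 0.25 to 0.8 m from the base axis. Payload 8.5 kg.
Tool frame: the origin (TCP) lies where the fingers leave the gripper's body, on its centre line; the fingertips stand 73 mm ahead of it and the grasp point (between the pads) lies 54 mm ahead of it; z points along the fingers, y is the direction in which the jaws open and shut (so a half turn about z gives the same grasp; the last joint's range is limited). The gripper opens to 85 mm and grips with 20 to 120 N. Pads are 22 mm wide; open, the fingers measure 114 mm over their backs; the gripper's body (76 mm by 85 mm) begins 54 mm behind the grasp point. The pads swing forward as they close: fully open they stand 13 mm farther back than shut.
Start: joints at [1.173, 0.238, -0.013, 1.319, 0, 1.571], TCP at [0.203, 0.484, 0.304] pointing down, gripper open.
Joint ranges: [-2.66, 2.66], [-1.03, 1.9], [-1.14, 1.46], [-1.82, 2.27], [-1.45, 1.34], [-3.14, 3.14]. Speed limits (rad/s): [2.22, 2.22, 2.79, 3.14, 3.14, 3.14].

## Interface

Orientations are given as a rotation vector (axis times angle).
In Python, from rig import ctrl gives the robot as it stands.
- The arm moves only by the tool apply_moves, never from a script. Its argument "deltas" is a list of rows, each a list of 6 numbers: the shift along the world's x, y, z in mm, then the turn, a rotation vector about the world's x, y, z in degrees. A call has 1 to 8 rows; each row is the pose to reach, as a shift and turn from the pose measured when the call began; what a row does not reach only later rows make up. A row lasts 1/12 s, in which the tool goes at most 41.7 mm and 7.16 degrees, less where a joint would pass 70% of its speed; a pose out of reach is approached as far as the arm can. A call with a gripper value outside its range is refused whole. "fingers" is the closure, from 0 (fully open) to 1 (shut), set as the call begins (left out, the last holds). The fingers move at their own pace and stop on an object; "grip_force" is the grip in N (left out, the last holds). Time passes only in rows, so rows that repeat a pose let the fingers close. It gives the time, the measured TCP pose, the force and the opening at its end, in the units of the state.
- ctrl.read_state(): the state, without advancing time (a new reading comes with each control period).
- ctrl.camera(name): name is "scene" or "top" or "wrist"; returns a dict with "image" (420x560x3 uint8, red, green, blue), "depth" (420x560 float32, m along the optical axis (not along the pixel's ray), 0 where there is no reading), "vertical_fov" (degrees; the focal length in pixels is half the picture's height over the tangent of half this angle, whatever the lens; pixels are square), "cx", "cy" (the principal point, pixels), "dist_coeffs" ([k1, k2, p1, p2, k3] as OpenCV has them; the pictures are not rectified), "R" (3x3) and "t" (3): a world point X has camera coordinates R X + t; the wrist camera has in their place "T_tool_cam" (4x4, takes a point from camera to tool coordinates, whose origin is the TCP and whose axes are the flange's). Camera axes: x right, y down, z forward; pixel columns grow to the right and rows downward; lengths in m; the calibration is good to about 2 mm. A picture is of the moment at which its call begins: read the wrist's pose just before it.
- ctrl.close_job(): hands the job in, once; it reports no verdict.
The state is a dict: "time_s": time; "joint_positions": joint angles; "joint_velocities": joint speeds; "tau": joint torques, N m; "position": TCP position; "tool_rot": TCP orientation; "force": force on the tool from outside, world axes, zero at the start; "moment": the same for the moment, N m; "opening": opening from 0.0 (shut) to 1.0 (fully open).
Only numpy, scipy, OpenCV 4.12 (cv2) and the standard library are available. Lean on these libraries where they do the work, as an engineer would, in place of code of your own. Each camera call takes 0.05 s, during which the arm holds its last target. There are 200 camera calls.

## Task

Get the packing rail ready: line the four slide boxes up along it by length, one in each taped bay, with the shortest in the bay next to the slide cutter and the longest in the bay farthest from it. Stand every box the right way up, lengthwise in its bay: midway between the side tapes, square to the rail, with one end close up against it. Leave the film cassette standing where it is, and let go of everything.

Things in the scene. Friction and masses are not known exactly. Their poses are not given: they have to be found in the camera images.
- box_a_mid (a point): Centre (half-way up, 27 mm above its underside) of the shortest slide box: a closed, hinged plastic box with off-white bottom and blue-grey lid, 66 mm long (its x axis), 54 mm wide (y), 54 mm high (z up). All four boxes look alike but for their length. Loose, under 0.15 kg; it can be gripped across its 54 mm width. Either end may face the rail.
- box_b_mid (a point): Centre (half-way up, 27 mm above its underside) of the second shortest slide box: a closed, hinged plastic box with off-white bottom and blue-grey lid, 86 mm long (its x axis), 54 mm wide (y), 54 mm high (z up). All four boxes look alike but for their length. Loose, under 0.15 kg; it can be gripped across its 54 mm width. Either end may face the rail.
- box_c_mid (a point): Centre (half-way up, 27 mm above its underside) of the second longest slide box: a closed, hinged plastic box with off-white bottom and blue-grey lid, 106 mm long (its x axis), 54 mm wide (y), 54 mm high (z up). All four boxes look alike but for their length. Loose, under 0.15 kg; it can be gripped across its 54 mm width. Either end may face the rail.
- box_d_mid (a point): Centre (half-way up, 27 mm above its underside) of the longest slide box: a closed, hinged plastic box with off-white bottom and blue-grey lid, 126 mm long (its x axis), 54 mm wide (y), 54 mm high (z up). All four boxes look alike but for their length. Loose, under 0.15 kg; it can be gripped across its 54 mm width. Either end may face the rail.
- bay_1: Bay 1 of 4, counted from the robot's left: a white tape outline (0.6 mm thick) on the table, 79 mm clear between its side tapes, reaching 145 mm from the rail towards the robot. Origin: on the table at the foot of the rail's face, midway between the side tapes. x: away from the robot, square into the rail (the bay lies at negative x); y: along the rail, to the left; z up. Bays are 95 mm apart in y.
- bay_2: Bay 2 of 4, counted from the robot's left: a white tape outline (0.6 mm thick) on the table, 79 mm clear between its side tapes, reaching 145 mm from the rail towards the robot. Origin: on the table at the foot of the rail's face, midway between the side tapes. x: away from the robot, square into the rail (the bay lies at negative x); y: along the rail, to the left; z up. Bays are 95 mm apart in y.
- bay_3: Bay 3 of 4, counted from the robot's left: a white tape outline (0.6 mm thick) on the table, 79 mm clear between its side tapes, reaching 145 mm from the rail towards the robot. Origin: on the table at the foot of the rail's face, midway between the side tapes. x: away from the robot, square into the rail (the bay lies at negative x); y: along the rail, to the left; z up. Bays are 95 mm apart in y.
- bay_4: Bay 4 of 4, counted from the robot's left: a white tape outline (0.6 mm thick) on the table, 79 mm clear between its side tapes, reaching 145 mm from the rail towards the robot. Origin: on the table at the foot of the rail's face, midway between the side tapes. x: away from the robot, square into the rail (the bay lies at negative x); y: along the rail, to the left; z up. Bays are 95 mm apart in y.
- cutter: Grey metal slide cutter, fixed, 160 mm deep (x), 220 wide (y), 82 high, with knife arm, sliding guide and hinged backstop. Origin under its centre. It stands past the left or the right end of the fixed packing rail (aluminium-faced oak, 30 mm high, 26 thick, 400 long). Past the other end is a black light box with white top and a loupe on it, 80 mm high in all.
- cassette_mid (a point): Centre (25 mm above the table) of the loose black plastic film cassette: a cylinder of 27 mm diameter, 50 mm high, with a small lip at its side, standing on end among the boxes.
Things that resemble listed ones, but are neither listed nor needed, are in the scene too. What is shaped like the part that bears box_b_mid but red or yellow is not meant. What is shaped like the part that bears box_c_mid but orange is not meant.

How it is judged:
By the outcome, as a careful person would: the job done as asked, in the order asked, and still so for the second after the job is handed in, with the robot touching nothing.
It also fails if it takes over 112 s, if anything falls off the work surface, if the arm or the gripper's body presses on something with over 40 N, if the wrist force passes 120 N, or if a joint passes its speed limit or range.

## Working session

There is one attempt and no reset: what is moved stays moved. The work goes in short steps, Python scripts to look and compute and a tool call to move; the robot and the scene stay as the last step left them, time stands still between calls to the robot, and variables do not carry over. Pictures are saved under pics/ and viewed, about 12 in all and at most 16, crops included, and the job is handed in when it is done.

Besides the shell and the picture viewer there is one more tool, called after "Request:" as name(argument=value, ...), one argument or row to a line, values as JSON. apply_moves: Moves the arm, as the interface text tells. Its arguments: {"type":"object","properties":{"deltas":{"type":"array","items":{"type":"array","items":{"type":"number"}}},"fingers":{"type":"number"},"grip_force":{"type":"number"}},"required":["deltas"]}

```bash
mkdir -p pics
cat > h.py <<'E'
import numpy as np, cv2
from rig import ctrl
def K(c):
    f=c["image"].shape[0]/2/np.tan(np.radians(c["vertical_fov"])/2)
    return np.array([[f,0,c["cx"]],[0,f,c["cy"]],[0,0,1.]])
def ext(c,s=None):
    if "R" in c: return np.array(c["R"]),np.array(c["t"]).reshape(3)
    Rt=cv2.Rodrigues(np.array(s["tool_rot"],float))[0]; T=np.array(c["T_tool_cam"])
    Rc=Rt@T[:3,:3]; p=Rt@T[:3,3]+np.array(s["position"])
    return Rc.T,-Rc.T@p
def cloud(c,s=None):
    """world point for each pixel, HxWx3, nan where no depth"""
    h,w=c["depth"].shape; u,v=np.meshgrid(np.arange(w),np.arange(h))
    n=cv2.undistortPoints(np.stack([u,v],-1).reshape(-1,1,2).astype(np.float64),K(c),np.array(c["dist_coeffs"],float)).reshape(h,w,2)
    d=c["depth"].astype(float); d[d==0]=np.nan
    R,t=ext(c,s); P=np.dstack([n*d[...,None],d])
    return (P-t)@R
def onplane(c,uv,z,s=None):
    n=cv2.undistortPoints(np.array(uv,float).reshape(-1,1,2),K(c),np.array(c["dist_coeffs"],float)).reshape(-1,2)
    R,t=ext(c,s); d=np.c_[n,np.ones(len(n))]@R; o=-R.T@t
    return o+d*((z-o[2])/d[:,2])[:,None]
def save(n,im): cv2.imwrite("pics/"+n,im[...,::-1])
E
python3 - <<'E'
from h import *
s=ctrl.read_state(); print(s)
for n in("top","scene"):
    c=ctrl.camera(n); save(n+"0.png",c["image"]); np.savez(n+"0.npz",**{k:np.array(v) for k,v in c.items()})
    print(n,c["vertical_fov"],c["dist_coeffs"],-np.array(c["R"]).T@np.array(c["t"]).ravel())
E
```

```text
{'time_s': 0.0, 'joint_positions': array([ 1.17300471e+00,  2.38798678e-01, -1.42692363e-02,  1.31918537e+00,
        1.23472700e-06,  1.57080768e+00]), 'joint_velocities': array([ 2.00809706e-03,  1.56992844e-03, -1.12050058e-03,  6.00159276e-05,
       -1.24787003e-03,  1.15498009e-04]), 'tau': array([-2.81331077e-04, -5.38777614e+01,  3.46437228e+01,  1.86572853e-02,
        6.14739474e-05,  5.68674494e-06]), 'position': array([0.20325558, 0.48372089, 0.30326232]), 'tool_rot': array([-6.20698166e-01, -3.07936956e+00,  2.24287779e-03]), 'force': array([ 0.95649623, -0.10223304,  0.54028021]), 'moment': array([0.00743916, 0.01779719, 0.02512606]), 'opening': 0.9968008417329923}
top 42.72239508427964 [0.02333384 0.         0.         0.         0.        ] [ 0.42410552 -0.01218262  1.46255209]
scene 54.543531781080105 [0.03437491 0.         0.         0.         0.        ] [0.99809288 0.83827858 0.72940387]
```

View pics/top0.png

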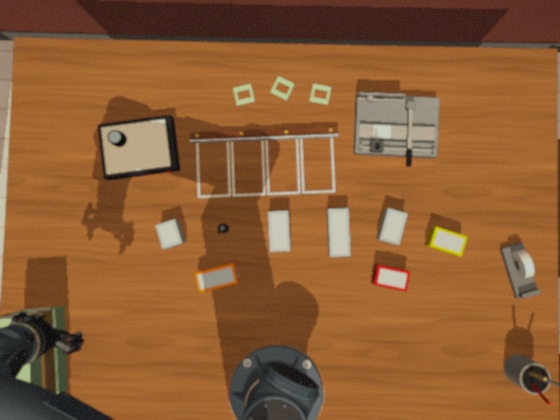

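View pics/scene0.png

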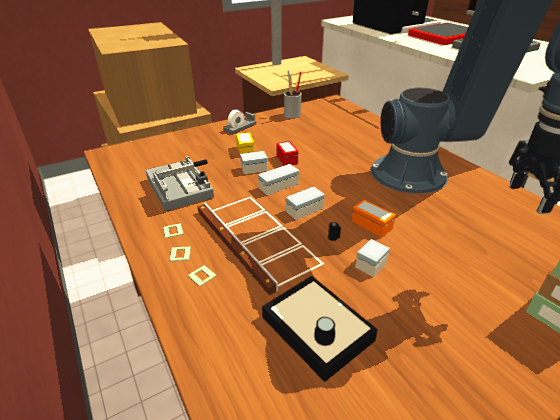

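Top view: rail along row ~137, with bays at columns ~213, 248, 283 and 318. The cutter is at right (397,125), so bay 4 takes the shortest box and bay 1 the longest. The boxes are at (169,234), (279,231), (339,232) and (393,226), and the cassette is at (223,229). Next I'll measure them.

Run:
```python
from h import *
c={k:v for k,v in np.load("top0.npz").items()}
P=cloud(c); z=P[...,2]
print("table z",np.nanmedian(z[250:330,100:230]))
m=((z>0.035)&(z<0.07)).astype(np.uint8)
n,l,st,ce=cv2.connectedComponentsWithStats(m)
for i in range(1,n):
    if st[i,4]<60 or st[i,4]>3000: continue
    q=P[l==i]; r=cv2.minAreaRect((q[:,:2]*1000).astype(np.float32))
    print(ce[i].round(),st[i,4],"c",np.round(r[0],1),"size",np.round(r[1],1),"ang",round(r[2],1),"z",np.nanmedian(q[:,2]).round(4),c["image"][l==i].mean(0).round())
# tapes
g=c["image"][125:205,185:345].astype(int)
w=(g.min(-1)>130).astype(np.uint8)
big=np.kron(c["image"][120:250,140:420],np.ones((2,2,1),np.uint8)); save("bays.png",cv2.resize(c["image"][120:260,140:420],None,fx=2.8,fy=2.8,interpolation=cv2.INTER_CUBIC))
for r in (165,180): print(r,[(185+i,int(v)) for i,v in enumerate(c["image"][r,185:345].min(-1)) if v>120])
s0={k:v for k,v in np.load("scene0.npz").items()}
save("boxes.png",cv2.resize(s0["image"][130:290,220:420],None,fx=3.6,fy=3.6,interpolation=cv2.INTER_CUBIC))
```

```text
table z -1.9727560113821612e-05
[339. 232.] 1027 c [ 431.7 -156.7] size [127.7  54.3] ang 3.4 z 0.055 [192. 190. 173.]
[393. 226.] 710 c [ 450.2 -298.5] size [55.3 86.4] ang 74.9 z 0.0547 [188. 186. 170.]
[279. 231.] 833 c [431.1   0.5] size [107.8  53.9] ang 3.9 z 0.0545 [193. 191. 176.]
[169. 233.] 548 c [417.3 288.9] size [67.9 55.6] ang 18.9 z 0.0538 [186. 184. 169.]
[222. 228.] 85 c [435.7 150.6] size [23.7 27.7] ang 1.3 z 0.0457 [55. 46. 38.]
[447. 241.] 729 c [ 415.1 -440.8] size [88.  54.3] ang 73.6 z 0.0551 [192. 187. 111.]
[520. 263.] 220 c [ 360.1 -632.9] size [73.3 28.5] ang 16.4 z 0.0564 [127. 117.  99.]
[216. 277.] 855 c [305.4 161.4] size [ 53.9 106.6] ang 15.4 z 0.0542 [164. 131.  95.]
[391. 277.] 716 c [ 316.  -295.6] size [86.4 54. ] ang 79.8 z 0.0545 [195. 138. 122.]
[530. 294.] 108 c [ 283.1 -658.1] size [12.9 50.7] ang 17.7 z 0.0455 [122. 108.  91.]
[ 49. 316.] 207 c [205.8 616.3] size [123.1  49. ] ang 68.8 z 0.0533 [91. 94. 66.]
[ 57. 369.] 353 c [ 62.1 561.6] size [114.2  11.3] ang 5.2 z 0.0555 [85. 91. 61.]
[515. 367.] 193 c [  94.7 -620.6] size [33.  74.6] ang 58.2 z 0.053 [74. 67. 56.]
[252. 380.] 190 c [40.9 63.7] size [ 29.1 107.7] ang 61.2 z 0.0517 [44. 46. 46.]
165 [(297, 151), (298, 165), (299, 133), (301, 150), (302, 167), (303, 131), (331, 128), (332, 171), (333, 170), (334, 125)]
180 [(267, 148), (268, 164), (269, 124), (297, 147), (298, 182), (299, 175), (300, 133), (301, 140), (302, 180), (303, 174), (304, 126), (332, 146), (333, 175), (334, 164)]
```

View pics/bays.png

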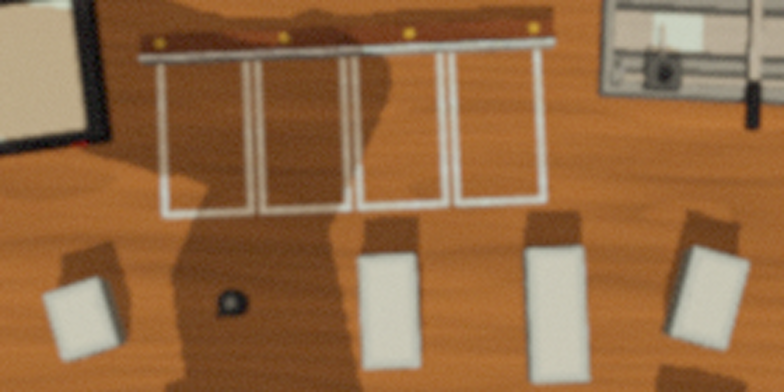

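View pics/boxes.png

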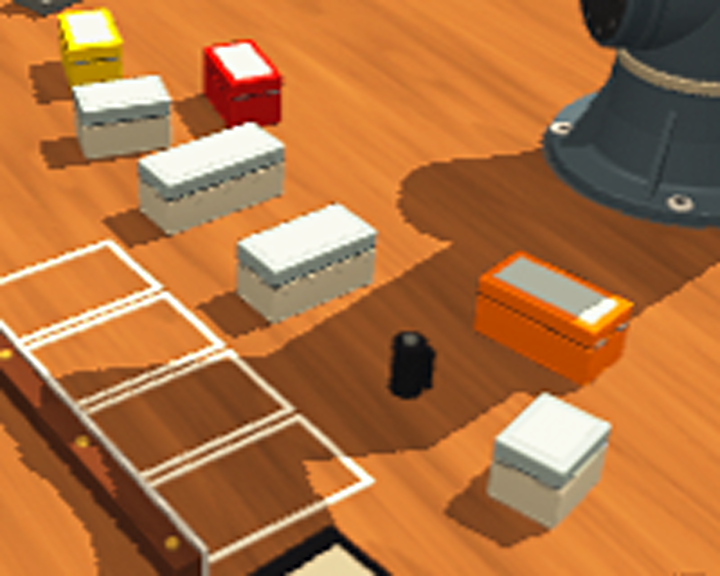

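Lids (grey) are on top of all four boxes, so all are upright. The rail is slightly rotated: its face line runs from (140,58) to (553,42) in the 2.8x crop. Next I'll fit the rail and tape geometry.

Run:
```python
from h import *
c={k:v for k,v in np.load("top0.npz").items()}
P=cloud(c); z=P[...,2]
m=((z>0.02)&(z<0.035)).astype(np.uint8); m[:120]=0;m[150:]=0;m[:,:183]=0;m[:,345:]=0
q=P[m>0]; q=q[np.isfinite(q[:,0])]; r=cv2.minAreaRect((q[:,:2]*1000).astype(np.float32)); print(len(q),r,np.median(q[:,2])); print(cv2.boxPoints(r))
# front edge: min x per y, z>0.02
# tapes, from crop pixel -> image
cr=lambda u,v:((u+.5)/2.8-.5+140,(v+.5)/2.8-.5+120)
pts=[cr(*p) for p in [(164,213),(545,200),(161,70),(538,52),(257,210),(250,66),(353,207),(346,63),(450,203),(443,58)]]
print((onplane(c,pts,0)*1000).round(1))
# refined: ridge columns for each row
img=cv2.createCLAHE(4,(4,4)).apply(c["image"].min(-1)); 
for r in (150,160,170,180,188):
    a=img[r].astype(float)-cv2.GaussianBlur(img[r][None].astype(float),(0,0),6)[0]
    pk=[u for u in range(190,345) if a[u]==a[u-2:u+3].max() and a[u]>15]
    sub=[u+0.5*(a[u-1]-a[u+1])/(a[u-1]-2*a[u]+a[u+1]) for u in pk]
    w=onplane(c,[(u,r) for u in sub],0)*1000
    print(r,[tuple(x.round(1)) for x in w[:,:2]])
```

```text
1419 ((691.6370849609375, 47.96441650390625), (27.780229568481445, 398.2198181152344), 3.707097053527832) 0.027220686873129944
[[ 664.9024   245.75964]
 [ 690.6497  -151.62695]
 [ 718.37177 -149.83081]
 [ 692.62445  247.55579]]
[[ 521.1  223.     0. ]
 [ 542.4 -148.2    0. ]
 [ 661.5  230.3    0. ]
 [ 687.7 -138.7    0. ]
 [ 526.2  132.4    0. ]
 [ 667.5  143.3    0. ]
 [ 531.3   38.8    0. ]
 [ 672.6   49.2    0. ]
 [ 537.4  -55.7    0. ]
 [ 679.7  -45.8    0. ]]
150 [(np.float64(646.4), np.float64(247.1)), (np.float64(646.8), np.float64(230.1)), (np.float64(647.6), np.float64(195.5)), (np.float64(648.0), np.float64(181.1)), (np.float64(648.8), np.float64(146.1)), (np.float64(649.0), np.float64(135.0)), (np.float64(650.2), np.float64(82.2)), (np.float64(650.9), np.float64(51.5)), (np.float64(651.2), np.float64(39.8)), (np.float64(652.2), np.float64(-2.4)), (np.float64(653.1), np.float64(-43.6)), (np.float64(653.4), np.float64(-55.7)), (np.float64(654.5), np.float64(-107.5)), (np.float64(655.3), np.float64(-139.2))]
160 [(np.float64(619.3), np.float64(228.4)), (np.float64(620.1), np.
[... 1202 characters left out ...]
p.float64(-13.6)), (np.float64(570.6), np.float64(-49.0)), (np.float64(570.9), np.float64(-60.5)), (np.float64(572.8), np.float64(-144.8))]
188 [(np.float64(542.4), np.float64(223.6)), (np.float64(542.9), np.float64(202.4)), (np.float64(543.2), np.float64(187.4)), (np.float64(544.3), np.float64(139.5)), (np.float64(544.6), np.float64(127.9)), (np.float64(545.2), np.float64(100.8)), (np.float64(545.8), np.float64(76.5)), (np.float64(546.5), np.float64(44.6)), (np.float64(546.8), np.float64(33.4)), (np.float64(547.5), np.float64(0.7)), (np.float64(547.8), np.float64(-13.1)), (np.float64(548.7), np.float64(-50.6)), (np.float64(549.0), np.float64(-61.9)), (np.float64(550.9), np.float64(-146.0))]
```

Request:
apply_moves(
  deltas=[
    [214,-195,-123,0,0,41.7],
    [214,-195,-123,0,0,41.7],
    [214,-195,-123,0,0,41.7],
    [214,-195,-123,0,0,41.7],
    [214,-195,-123,0,0,41.7],
    [214,-195,-123,0,0,41.7],
    [214,-195,-123,0,0,41.7],
    [214,-195,-123,0,0,41.7],
  ],
  fingers=0,
  grip_force=30,
)

```text
time_s: 0.77
position: [0.4167, 0.2887, 0.1804]
tool_rot: [-0.521, 3.098, -0.002]
force: [0.9, 0.4, -0.2]
opening: 1.001
```

```bash
cat >> h.py <<'E'
def jaw(s):
    y=cv2.Rodrigues(np.array(s["tool_rot"],float))[0][:,1]; return np.degrees(np.arctan2(y[1],y[0]))%180
def wristbox(pic=None,zlo=.045,zhi=.065):
    s=ctrl.read_state(); c=ctrl.camera("wrist"); P=cloud(c,s); z=P[...,2]
    print("tcp",(s["position"]*1000).round(1),"jaw",jaw(s).round(2),"t",s["time_s"])
    n,l,st,ce=cv2.connectedComponentsWithStats(((z>zlo)&(z<zhi)).astype(np.uint8))
    for i in range(1,n):
        if st[i,4]<800: continue
        q=P[l==i]; r=cv2.minAreaRect((q[:,:2]*1000).astype(np.float32))
        print(ce[i].round(),st[i,:5],"c",np.round(r[0],1),"size",np.round(r[1],1),"ang",round(r[2],1),"z",np.nanmedian(q[:,2]).round(4))
    if pic: save(pic,c["image"])
    return s,c,P
E
python3 -c "
from h import *
wristbox('w1.png')"
```

```text
tcp [416.7 288.7 180.4] jaw 109.11 t 0.7667
[154.  22.] [  68    0  168   50 7591] c [319.  167.3] size [ 29.3 106.8] ang 18.5 z 0.055
[ 97. 184.] [ 80 166  35  36 946] c [434.4 151.4] size [26.5 26.2] ang 2.9 z 0.0463
[284. 221.] [ 246  176   78   91 6746] c [415.8 290.7] size [66.5 54.2] ang 19.1 z 0.0551
```

View pics/w1.png

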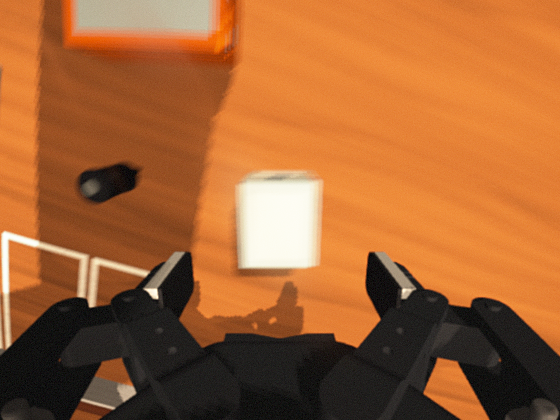

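The wrist view shows the shortest box centred between the jaws at (283,221), and it agrees with the top camera to 2 mm. Descending to grip.

Request:
apply_moves(
  deltas=[
    [-0.5,1.3,-40,0,0,0],
    [-0.5,1.3,-75,0,0,0],
    [-0.5,1.3,-95,0,0,0],
    [-0.5,1.3,-102,0,0,0],
    [-0.5,1.3,-102,0,0,0],
  ],
)

```text
time_s: 1.23
position: [0.4184, 0.285, 0.0739]
tool_rot: [0.511, -3.095, 0.011]
force: [-1.2, 0.3, 0.8]
opening: 1.003
```

Request:
apply_moves(
  deltas=[
    [0,0,0,0,0,0],
    [0,0,0,0,0,0],
    [0,0,0,0,0,0],
    [0,0,0,0,0,0],
    [0,0,0,0,0,0],
    [0,0,0,0,0,0],
    [0,0,0,0,0,0],
    [0,0,0,0,0,0],
  ],
  fingers=1,
)

```text
time_s: 1.9
position: [0.4191, 0.2857, 0.0754]
tool_rot: [0.512, -3.098, 0.008]
force: [-0.5, 0.6, 5.8]
opening: 0.627
```

Request:
apply_moves(
  deltas=[
    [0,0,30,0,0,0],
    [0,0,70,0,0,0],
    [0,0,100,0,0,0],
    [0,0,100,0,0,0],
  ],
)

```text
time_s: 2.23
position: [0.4214, 0.2874, 0.1818]
tool_rot: [-0.512, 3.093, -0.002]
force: [1.4, 0.8, -0.5]
opening: 0.629
```

```bash
python3 -c "
from h import *
wristbox('w2.png',.11,.17)"
```

```text
tcp [421.4 287.4 181.8] jaw 108.78 t 2.2333
[280. 274.] [  102   194   357   166 26403] c [411.6 283.1] size [ 48.6 119.3] ang 18.7 z 0.1614
```

View pics/w2.png

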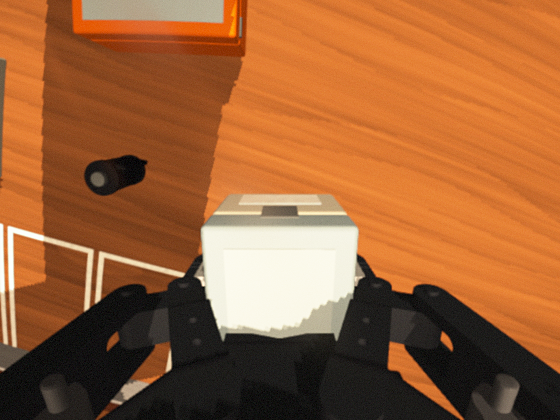

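The grip holds: box square between the jaws, seen at (280,270). Carrying it to bay 4.

Request:
apply_moves(
  deltas=[
    [204,-386,0,0,0,-15.1],
    [204,-386,0,0,0,-15.1],
    [204,-386,0,0,0,-15.1],
    [204,-386,0,0,0,-15.1],
    [204,-386,0,0,0,-15.1],
    [204,-386,0,0,0,-15.1],
    [204,-386,0,0,0,-15.1],
    [204,-386,0,0,0,-15.1],
  ],
)

```text
time_s: 2.95
position: [0.5763, -0.0103, 0.1778]
tool_rot: [-0.101, 3.136, -0.004]
force: [0.9, 1.3, -0.2]
opening: 0.626
```

```bash
cat >> h.py <<'E'
def to(x,y,z,j):
    s=ctrl.read_state(); p=s["position"]*1000
    R=cv2.Rodrigues(np.array(s["tool_rot"],float))[0]; a=np.radians(j)
    yt=np.array([np.cos(a),np.sin(a),0]); 
    if yt@R[:,1]<0: yt=-yt
    zt=np.array([0,0,-1.]); T=np.c_[np.cross(yt,zt),yt,zt]
    print("t",s["time_s"],"tcp",p.round(1),"jaw",jaw(s).round(2),"F",s["force"].round(1),"delta",(np.array([x,y,z])-p).round(1),np.degrees(cv2.Rodrigues(T@R.T)[0].ravel()).round(2))
E
python3 -c "
from h import *
to(625,-99,180,93.7)"
```

```text
t 2.95 tcp [576.3 -10.3 177.8] jaw 93.69 F [ 0.9  1.3 -0.2] delta [ 48.7 -88.7   2.2] [0.15 0.21 0.01]
```

Request:
apply_moves(
  deltas=[
    [49,-88.7,2,0.15,0.2,0],
    [49,-88.7,2,0.15,0.2,0],
    [49,-88.7,2,0.15,0.2,0],
    [49,-88.7,-20,0.15,0.2,0],
    [49,-88.7,-50,0.15,0.2,0],
    [49,-88.7,-70,0.15,0.2,0],
    [49,-88.7,-80,0.15,0.2,0],
    [49,-88.7,-80,0.15,0.2,0],
  ],
)

```text
time_s: 3.62
position: [0.6235, -0.0987, 0.0948]
tool_rot: [0.101, -3.135, -0.001]
force: [-0.2, -0.5, -0.9]
opening: 0.629
```

```bash
python3 -c "
from h import *
to(652,-97.2,78,93.7)"
```

```text
t 3.6167 tcp [623.5 -98.7  94.8] jaw 93.69 F [-0.2 -0.5 -0.9] delta [ 28.5   1.5 -16.8] [-0.04 -0.28  0.01]
```

Request:
apply_moves(
  deltas=[
    [10,0.5,0,0,-0.3,0],
    [20,1,-8,0,-0.3,0],
    [27,1.5,-14,0,-0.3,0],
    [28.5,1.5,-17,0,-0.3,0],
    [28.5,1.5,-17,0,-0.3,0],
    [28.5,1.5,-17,0,-0.3,0],
    [28.5,1.5,-17,0,-0.3,0],
  ],
)

```text
time_s: 4.2
position: [0.652, -0.0971, 0.078]
tool_rot: [-0.101, 3.14, 0.001]
force: [-0.7, -0.3, 0.0]
opening: 0.626
```

Request:
apply_moves(
  deltas=[
    [0.5,0,0,0,0,0],
    [1,0,0,0,0,0],
    [1.5,0.1,0,0,0,0],
    [2,0.1,0,0,0,0],
    [2,0.1,0,0,0,0],
    [2,0.1,0,0,0,0],
  ],
)

```text
time_s: 4.7
position: [0.6539, -0.0971, 0.0781]
tool_rot: [-0.101, 3.14, 0.001]
force: [0.1, -0.3, -0.4]
opening: 0.629
```

```bash
python3 -c "
from h import *
to(655,-97.0,77,93.7)"
```

```text
t 4.7 tcp [653.9 -97.1  78.1] jaw 93.69 F [ 0.1 -0.3 -0.4] delta [ 1.1  0.1 -1.1] [-0.04  0.02  0.01]
```

Request:
apply_moves(
  deltas=[
    [0,0,-1,0,0,0],
    [0,0,-2,0,0,0],
    [0,0,-2.3,0,0,0],
    [0,0,-2.3,0,0,0],
  ],
)

```text
time_s: 5.03
position: [0.6538, -0.0971, 0.0757]
tool_rot: [-0.101, 3.14, 0.001]
force: [-0.0, 0.1, -0.2]
opening: 0.631
```

Request:
apply_moves(
  deltas=[
    [0.5,0,0,0,0,0],
    [1,0,0,0,0,0],
    [1.5,0.1,0,0,0,0],
    [2,0.1,0,0,0,0],
    [2,0.1,0,0,0,0],
  ],
)

```text
time_s: 5.45
position: [0.6554, -0.097, 0.0756]
tool_rot: [0.101, -3.139, -0.001]
force: [-3.5, -1.1, 2.2]
opening: 0.627
```

Request:
apply_moves(
  deltas=[
    [0.5,0,0,0,0,0],
    [1,0,0,0,0,0],
    [1,0,0,0,0,0],
  ],
)

```text
time_s: 5.7
position: [0.6554, -0.097, 0.0755]
tool_rot: [0.101, -3.137, -0.001]
force: [-6.0, -0.3, 4.6]
opening: 0.631
```

Request:
apply_moves(
  deltas=[
    [0,0,0,0,0,0],
    [0,0,0,0,0,0],
    [0,0,0,0,0,0],
    [0,0,0,0,0,0],
    [0,0,0,0,0,0],
    [0,0,0,0,0,0],
  ],
  fingers=0.12,
)

```text
time_s: 6.2
position: [0.6556, -0.097, 0.0756]
tool_rot: [0.101, -3.137, -0.001]
force: [-0.7, 0.1, 0.1]
opening: 0.882
```

Request:
apply_moves(
  deltas=[
    [0,0,25,0,0,0],
    [0,0,60,0,0,0],
    [0,0,100,0,0,0],
    [0,0,120,0,0,0],
    [-40,-30,120,0,0,-3],
    [-80,-70,120,0,0,-8],
    [-120,-110,120,0,0,-12],
    [-160,-140,120,0,0,-19],
  ],
)

```text
time_s: 6.87
position: [0.5299, -0.208, 0.1958]
tool_rot: [-0.422, -3.112, -0.001]
force: [0.4, -1.3, 0.0]
opening: 0.879
```

```bash
python3 -c "
from h import *
wristbox('w3.png')
to(450,-298.5,180,74.9)"
```

```text
tcp [ 529.9 -208.   195.8] jaw 74.57 t 6.8667
[317.  74.] [  253     0   124   163 12518] c [ 436.1 -155.6] size [115.2  54.2] ang 3.8 z 0.055
[526.  41.] [ 485    0   75   94 5702] c [449.6  -0.6] size [68.  50.1] ang 3.3 z 0.0547
[135. 144.] [  90   85   89  120 8899] c [ 449.9 -297.5] size [54.7 86.8] ang 75.4 z 0.0551
[  7. 160.] [   0  121   21   70 1033] c [ 426.6 -400.6] size [10.6 53.9] ang 65.1 z 0.0524
[444. 286.] [416 271  50  31 852] c [629.7 -91.6] size [20.1 38.3] ang 2.8 z 0.0545
t 6.9167 tcp [ 524.2 -211.6  195.7] jaw 73.71 F [-6.5 -2.1 -0.1] delta [-74.2 -86.9 -15.7] [ 0.01 -0.34  1.19]
```

View pics/w3.png

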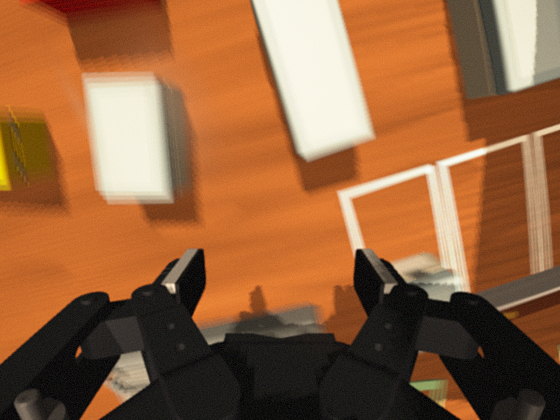

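Box b is at (135,144) in the wrist view, and box a's corner sits in bay 4 by the rail. Going for b.

Request:
apply_moves(
  deltas=[
    [-74.2,-86.5,-16,0,-0.3,1.4],
    [-74.2,-86.5,-16,0,-0.3,1.4],
    [-74.2,-86.5,-16,0,-0.3,1.4],
    [-74.2,-86.5,-16,0,-0.3,1.4],
    [-74.2,-86.5,-60,0,-0.3,1.4],
    [-74.2,-86.5,-80,0,-0.3,1.4],
  ],
  fingers=0,
)

```text
time_s: 7.42
position: [0.4495, -0.2988, 0.1145]
tool_rot: [0.41, 3.114, -0.001]
force: [-0.4, 0.4, -0.4]
opening: 1.001
```

```bash
python3 -c "
from h import *
to(450,-298,77,75.1)"
```

```text
t 7.4167 tcp [ 449.5 -298.8  114.5] jaw 74.99 F [-0.4  0.4 -0.4] delta [  0.5   0.8 -37.5] [0.05 0.03 0.11]
```

Request:
apply_moves(
  deltas=[
    [0.5,0.8,-25,0,0,0.1],
    [0.5,0.8,-37,0,0,0.1],
    [0.5,0.8,-38,0,0,0.1],
    [0.5,0.8,-38,0,0,0.1],
  ],
)

```text
time_s: 7.75
position: [0.4499, -0.2977, 0.0761]
tool_rot: [-0.407, -3.115, 0.0]
force: [0.5, 0.1, 0.3]
opening: 1.003
```

Request:
apply_moves(
  deltas=[
    [0,0,0,0,0,0],
    [0,0,0,0,0,0],
    [0,0,0,0,0,0],
    [0,0,0,0,0,0],
    [0,0,0,0,0,0],
    [0,0,0,0,0,0],
    [0,0,0,0,0,0],
    [0,0,0,0,0,0],
  ],
  fingers=1,
)

```text
time_s: 8.42
position: [0.4507, -0.2981, 0.0774]
tool_rot: [0.407, 3.113, -0.002]
force: [-0.3, 0.2, 6.2]
opening: 0.631
```

Request:
apply_moves(
  deltas=[
    [0,0,30,0,0,0],
    [0,0,70,0,0,0],
    [0,0,105,0,0,0],
    [20,25,105,0,0,3],
    [45,60,105,0,0,8],
    [75,100,105,0,0,13],
    [110,135,105,0,0,18.6],
    [130,170,105,0,0,18.6],
  ],
)

```text
time_s: 9.08
position: [0.5735, -0.14, 0.1831]
tool_rot: [-0.11, 3.136, -0.002]
force: [1.3, -0.5, -0.7]
opening: 0.628
```

```bash
python3 -c "
from h import *
import numpy as np
e=np.array([.9979,.0645])
for n,o,h in(('d1',(669.5,189.5),63),('c2',(675.6,94.7),53),('b3',(681.8,-.1),43)): print(n,(np.array(o)-(h+1)*e).round(1),(np.array(o)-(h+26)*e).round(1))
to(613,-4.5,180,93.7)"
```

```text
d1 [605.6 185.4] [580.7 183.8]
c2 [621.7  91.2] [596.8  89.6]
b3 [637.9  -2.9] [612.9  -4.6]
t 9.0833 tcp [ 573.5 -140.   183.1] jaw 94.01 F [ 1.3 -0.5 -0.7] delta [ 39.5 135.5  -3.1] [ 0.07  0.21 -0.31]
```

Request:
apply_moves(
  deltas=[
    [20,40,-3,0,0.2,-0.3],
    [35,80,-3,0,0.2,-0.3],
    [39.5,115,-3,0,0.2,-0.3],
    [39.5,135.5,-30,0,0.2,-0.3],
    [39.5,135.5,-60,0,0.2,-0.3],
    [39.5,135.5,-85,0,0.2,-0.3],
    [39.5,135.5,-95,0,0.2,-0.3],
    [39.5,135.5,-95,0,0.2,-0.3],
  ],
)

```text
time_s: 9.75
position: [0.6115, -0.0044, 0.086]
tool_rot: [0.102, -3.136, 0.002]
force: [-0.7, 0.0, -0.9]
opening: 0.631
```

```bash
python3 -c "
from h import *
to(636,-3.1,79,93.7)"
```

```text
t 9.75 tcp [611.5  -4.4  86. ] jaw 93.73 F [-0.7  0.  -0.9] delta [24.5  1.3 -7. ] [ 0.08 -0.23 -0.03]
```

Request:
apply_moves(
  deltas=[
    [8,0.5,0,0,-0.2,0],
    [16,1,-3,0,-0.2,0],
    [23,1.3,-6,0,-0.2,0],
    [24.5,1.3,-8,0,-0.2,0],
    [24.5,1.3,-8.8,0,-0.2,0],
    [24.5,1.3,-8.8,0,-0.2,0],
    [24.5,1.3,-8.8,0,-0.2,0],
  ],
)

```text
time_s: 10.33
position: [0.636, -0.0032, 0.0775]
tool_rot: [0.102, -3.14, 0.002]
force: [0.8, -0.1, 0.6]
opening: 0.63
```

Request:
apply_moves(
  deltas=[
    [0.7,0,0,0,0,0],
    [1.4,0.1,0,0,0,0],
    [2.1,0.1,0,0,0,0],
    [2.8,0.2,0,0,0,0],
    [3.4,0.2,0,0,0,0],
    [3.4,0.2,0,0,0,0],
  ],
)

```text
time_s: 10.83
position: [0.6395, -0.0029, 0.0775]
tool_rot: [0.102, -3.14, 0.002]
force: [0.5, 0.6, -0.2]
opening: 0.628
```

Request:
apply_moves(
  deltas=[
    [0.5,0,-0.5,0,0,0],
    [1,0,-1,0,0,0],
    [1.5,0.1,-1,0,0,0],
    [2,0.1,-1,0,0,0],
    [2,0.1,-1,0,0,0],
  ],
)

```text
time_s: 11.25
position: [0.6398, -0.0029, 0.0774]
tool_rot: [0.102, -3.137, 0.002]
force: [-11.8, -0.5, 15.2]
opening: 0.634
```

Request:
apply_moves(
  deltas=[
    [0,0,0.4,0,0,0],
    [0,0,0.4,0,0,0],
  ],
)

```text
time_s: 11.42
position: [0.6398, -0.0029, 0.0782]
tool_rot: [0.102, -3.137, 0.002]
force: [0.9, -0.0, -0.3]
opening: 0.632
```

Request:
apply_moves(
  deltas=[
    [0,0,0,0,0,0],
    [0,0,0,0,0,0],
    [0,0,0,0,0,0],
    [0,0,0,0,0,0],
    [0,0,0,0,0,0],
    [0,0,0,0,0,0],
  ],
  fingers=0.12,
)

```text
time_s: 11.92
position: [0.6398, -0.0029, 0.0781]
tool_rot: [0.102, -3.137, 0.002]
force: [-0.0, 0.3, -0.5]
opening: 0.883
```

Request:
apply_moves(
  deltas=[
    [0,0,30,0,0,0],
    [0,0,65,0,0,0],
    [0,0,100,0,0,0],
    [-30,5,115,0,0,0],
    [-70,5,115,0,0,0],
    [-110,5,115,0,0,0],
    [-125,5,115,0,0,0],
    [-125,5,115,0,0,0],
  ],
)

```text
time_s: 12.58
position: [0.511, 0.0021, 0.1935]
tool_rot: [0.102, -3.135, 0.002]
force: [-0.4, -0.5, 0.2]
opening: 0.877
```

```bash
python3 -c "
from h import *
wristbox('w4.png')
to(431.1,.5,110,93.9)"
```

```text
tcp [511.    2.1 193.5] jaw 93.71 t 12.5833
[71. 92.] [   23     0    97   185 13794] c [ 430.6 -155.6] size [125.7  55.9] ang 3.6 z 0.0551
[288. 103.] [  247    25    82   159 12223] c [430.3   1.9] size [106.5  54.4] ang 4.3 z 0.0551
[484. 131.] [467 114  35  36 827] c [434.7 151.1] size [26.2 26. ] ang 75.9 z 0.0461
[265. 322.] [ 232  308   64   30 1668] c [605.5  -6.2] size [22.9 54.2] ang 2.5 z 0.0548
t 12.6333 tcp [513.5   2.1 193.7] jaw 93.71 F [ 0.7 -0.2 -0.4] delta [-82.4  -1.6 -83.7] [ 0.08 -0.12  0.19]
```

View pics/w4.png

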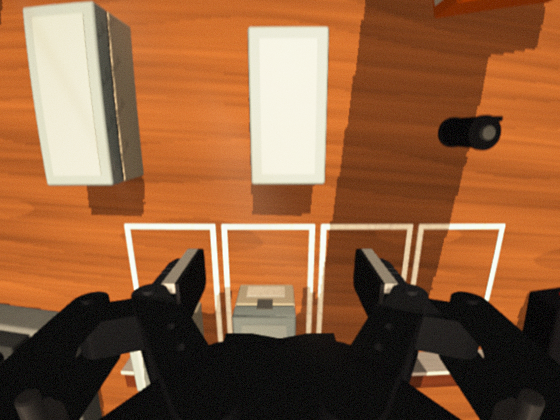

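Box b sits at (265,310), between tapes at 222 and 313, so it is centred in bay 3. Next is box c at (288,103).

Request:
apply_moves(
  deltas=[
    [-35,-1,0,0,-0.1,0.3],
    [-65,-1,-20,0,-0.1,0.3],
    [-82.7,-1,-50,0,-0.1,0.3],
    [-82.7,-1,-83,0,-0.1,0.3],
    [-82.7,-1,-105,0,-0.1,0.3],
    [-82.7,-1,-115,0,-0.1,0.3],
    [-82.7,-1,-116,0,-0.1,0.3],
    [-82.7,-1,-116,0,-0.1,0.3],
  ],
  fingers=0,
)

```text
time_s: 13.3
position: [0.4317, 0.0011, 0.0774]
tool_rot: [0.11, -3.139, 0.002]
force: [-0.3, 0.0, -0.3]
opening: 1.002
```

Request:
apply_moves(
  deltas=[
    [0,0,0,0,0,0],
    [0,0,0,0,0,0],
    [0,0,0,0,0,0],
    [0,0,0,0,0,0],
    [0,0,0,0,0,0],
    [0,0,0,0,0,0],
    [0,0,0,0,0,0],
    [0,0,0,0,0,0],
  ],
  fingers=1,
)

```text
time_s: 13.97
position: [0.4327, 0.0011, 0.0783]
tool_rot: [-0.11, 3.138, -0.002]
force: [0.9, 0.2, 5.2]
opening: 0.63
```

Request:
apply_moves(
  deltas=[
    [0,0,30,0,0,0],
    [0,0,70,0,0,0],
    [0,0,100,0,0,0],
    [30,15,100,0,0,0],
    [65,35,100,0,0,0],
    [95,60,100,0,0,0],
    [125,80,100,0,0,0],
    [145,88,100,0,0,0],
  ],
)

```text
time_s: 14.63
position: [0.5801, 0.0916, 0.1784]
tool_rot: [-0.112, 3.136, -0.001]
force: [0.1, -0.8, -0.7]
opening: 0.629
```

```bash
python3 -c "
from h import *
to(596,89.6,90,93.7)"
```

```text
t 14.6333 tcp [580.1  91.6 178.4] jaw 94.1 F [ 0.1 -0.8 -0.7] delta [ 15.9  -2.  -88.4] [ 0.03  0.18 -0.4 ]
```

Request:
apply_moves(
  deltas=[
    [16,-2,-20,0,0.1,-0.4],
    [16,-2,-50,0,0.1,-0.4],
    [16,-2,-80,0,0.1,-0.4],
    [22,-1.5,-90,0,0,-0.4],
    [32,-0.9,-97,0,0,-0.4],
    [40,-0.5,-99,0,0,-0.4],
    [42,-0.3,-99.6,0,0,-0.4],
    [42,-0.3,-99.6,0,0,-0.4],
  ],
)

```text
time_s: 15.3
position: [0.6237, 0.0914, 0.0801]
tool_rot: [-0.101, 3.134, -0.001]
force: [-0.4, -0.6, -0.3]
opening: 0.625
```

```bash
python3 -c "
from h import *
to(625,91.4,78,93.7)"
```

```text
t 15.3 tcp [623.7  91.4  80.1] jaw 93.68 F [-0.4 -0.6 -0.3] delta [ 1.3  0.  -2.1] [0.01 0.32 0.02]
```

Request:
apply_moves(
  deltas=[
    [-1,0,-1,0,0.3,0],
    [-1,0,-1.8,0,0.3,0],
    [0,0,-1.8,0,0.3,0],
    [1,0,-1.8,0,0.3,0],
    [1.5,0,-1.8,0,0.3,0],
    [1.5,0,-1.8,0,0.3,0],
  ],
)

```text
time_s: 15.8
position: [0.625, 0.0913, 0.0784]
tool_rot: [0.101, -3.14, 0.0]
force: [-0.9, -0.2, -0.1]
opening: 0.629
```

Request:
apply_moves(
  deltas=[
    [0.4,0,-0.3,0,0,0],
    [0.8,0,-0.3,0,0,0],
    [1.2,0,-0.3,0,0,0],
    [1.2,0,-0.3,0,0,0],
  ],
)

```text
time_s: 16.13
position: [0.6251, 0.0913, 0.0784]
tool_rot: [0.101, -3.138, 0.0]
force: [-7.6, 0.5, 6.0]
opening: 0.629
```

Request:
apply_moves(
  deltas=[
    [0,0,0.2,0,0,0],
    [0,0,0.2,0,0,0],
    [0,0,0.2,0,0,0],
    [0,0,0.2,0,0,0],
    [0,0,0.2,0,0,0],
    [0,0,0.2,0,0,0],
  ],
  fingers=0.12,
)

```text
time_s: 16.63
position: [0.6252, 0.0913, 0.0785]
tool_rot: [0.101, -3.138, 0.0]
force: [-0.3, -0.2, 1.1]
opening: 0.88
```

Request:
apply_moves(
  deltas=[
    [0,0,30,0,0,0],
    [0,0,65,0,0,0],
    [0,0,100,0,0,0],
    [-30,-30,105,0,0,0],
    [-60,-60,105,0,0,0],
    [-90,-90,105,0,0,0],
    [-120,-120,105,0,0,0],
    [-150,-150,105,0,0,0],
  ],
)

```text
time_s: 17.3
position: [0.4766, -0.0566, 0.1836]
tool_rot: [0.102, -3.139, 0.001]
force: [1.0, -0.6, 0.4]
opening: 0.881
```

Request:
apply_moves(
  deltas=[
    [-30,-35,0,0,0,0],
    [-38,-70,0,0,0,0],
    [-38,-90,-20,0,0,0],
    [-38,-90,-50,0,0,0],
    [-38,-90,-50,0,0,0],
  ],
  fingers=0,
)

```text
time_s: 17.72
position: [0.4363, -0.1473, 0.1304]
tool_rot: [0.097, -3.134, -0.002]
force: [-1.8, 0.0, -0.5]
opening: 0.997
```

```bash
python3 -c "
from h import *
to(431.2,-156.2,78,93.5)"
```

```text
t 17.7167 tcp [ 436.3 -147.3  130.4] jaw 93.56 F [-1.8  0.  -0.5] delta [ -5.1  -8.9 -52.4] [-0.06 -0.33 -0.06]
```

Request:
apply_moves(
  deltas=[
    [-5,-9,-15,0,-0.3,0],
    [-5,-9,-40,0,-0.3,0],
    [-5,-9,-51,0,-0.3,0],
    [-5,-9,-52.5,0,-0.3,0],
    [-5,-9,-52.5,0,-0.3,0],
  ],
)

```text
time_s: 18.13
position: [0.4314, -0.1557, 0.0782]
tool_rot: [0.099, -3.138, -0.003]
force: [0.0, -0.0, 1.0]
opening: 1.0
```

Request:
apply_moves(
  deltas=[
    [0,0,0,0,0,0],
    [0,0,0,0,0,0],
    [0,0,0,0,0,0],
    [0,0,0,0,0,0],
    [0,0,0,0,0,0],
    [0,0,0,0,0,0],
    [0,0,0,0,0,0],
    [0,0,0,0,0,0],
  ],
  fingers=1,
)

```text
time_s: 18.8
position: [0.4321, -0.1558, 0.0793]
tool_rot: [-0.1, 3.14, 0.002]
force: [-0.6, 0.7, 7.0]
opening: 0.632
```

Request:
apply_moves(
  deltas=[
    [0,0,30,0,0,0],
    [0,0,70,0,0,0],
    [0,0,105,0,0,0],
    [0,38,110,0,0,0],
    [15,75,110,0,0,0],
    [30,110,110,0,0,0],
    [45,145,110,0,0,0],
    [60,180,110,0,0,0],
  ],
)

```text
time_s: 19.47
position: [0.4925, 0.026, 0.1903]
tool_rot: [-0.099, 3.138, 0.002]
force: [1.8, -0.9, -0.6]
opening: 0.628
```

Request:
apply_moves(
  deltas=[
    [15,35,0,0,0,0],
    [30,70,0,0,0,0],
    [45,105,0,0,0,0],
    [65,135,0,0,0,0],
    [80,155,0,0,0,0],
    [80,155,0,0,0,0],
  ],
)

```text
time_s: 19.97
position: [0.5749, 0.1851, 0.1904]
tool_rot: [-0.104, 3.135, 0.004]
force: [-1.0, 0.0, -2.1]
opening: 0.63
```

```bash
python3 -c "
from h import *
to(581,183.8,90,93.7)"
```

```text
t 19.9667 tcp [574.9 185.1 190.4] jaw 93.81 F [-1.   0.  -2.1] delta [   6.1   -1.3 -100.4] [-0.17  0.25 -0.11]
```

Request:
apply_moves(
  deltas=[
    [6,-1.3,-20,0,0.2,-0.1],
    [6,-1.3,-50,0,0.2,-0.1],
    [6,-1.3,-80,0,0.2,-0.1],
    [10,-1,-98,0,0.2,-0.1],
    [20,-0.2,-108,0,0.2,-0.1],
    [28,0.2,-110,0,0.2,-0.1],
    [30,0.3,-110.8,0,0.2,-0.1],
    [30,0.3,-110.8,0,0.2,-0.1],
  ],
)

```text
time_s: 20.63
position: [0.6064, 0.1854, 0.0804]
tool_rot: [-0.101, 3.137, 0.005]
force: [-0.5, -1.0, -1.5]
opening: 0.632
```

```bash
python3 -c "
from h import *
to(607,185.5,79,93.7)"
```

```text
t 20.6333 tcp [606.4 185.4  80.4] jaw 93.68 F [-0.5 -1.  -1.5] delta [ 0.6  0.1 -1.4] [-0.19  0.17  0.02]
```

Request:
apply_moves(
  deltas=[
    [-1,0,-0.6,-0.2,0.2,0],
    [-1,0,-1.2,-0.2,0.2,0],
    [0,0,-1.4,-0.2,0.2,0],
    [0.7,0,-1.4,-0.2,0.2,0],
    [1,0,-1.4,-0.2,0.2,0],
    [1,0,-1.4,-0.2,0.2,0],
  ],
)

```text
time_s: 21.13
position: [0.6074, 0.1855, 0.0792]
tool_rot: [0.101, -3.14, 0.0]
force: [-0.0, -0.9, -0.2]
opening: 0.622
```

Request:
apply_moves(
  deltas=[
    [0.4,0,-0.2,0,0,0],
    [0.8,0,-0.2,0,0,0],
    [1.2,0,-0.2,0,0,0],
    [1.2,0,-0.2,0,0,0],
  ],
)

```text
time_s: 21.47
position: [0.6081, 0.1855, 0.0791]
tool_rot: [0.101, -3.139, -0.0]
force: [-3.3, -0.1, 3.0]
opening: 0.629
```

Contact. I'll release, back off high and to the side, and inspect.

Request:
apply_moves(
  deltas=[
    [0,0,0,0,0,0],
    [0,0,0,0,0,0],
    [0,0,0,0,0,0],
    [0,0,0,0,0,0],
    [0,0,0,0,0,0],
    [0,0,0,0,0,0],
  ],
  fingers=0.12,
)

```text
time_s: 21.97
position: [0.6082, 0.1855, 0.0791]
tool_rot: [0.101, -3.139, -0.0]
force: [0.9, -0.4, -0.0]
opening: 0.881
```

Request:
apply_moves(
  deltas=[
    [0,0,30,0,0,0],
    [0,0,65,0,0,0],
    [0,0,100,0,0,0],
    [-15,0,135,0,0,0],
    [-50,10,150,0,0,0],
    [-90,20,160,0,0,0],
    [-130,30,170,0,0,0],
    [-170,50,180,0,0,0],
  ],
  fingers=0.12,
)

```text
time_s: 22.63
position: [0.4412, 0.2323, 0.2585]
tool_rot: [0.099, -3.139, 0.0]
force: [0.1, 1.8, 0.1]
opening: 0.88
```

Request:
apply_moves(
  deltas=[
    [-40,10,10,0,0,0],
    [-80,30,20,0,0,0],
    [-110,60,30,0,0,0],
    [-140,95,40,0,0,0],
    [-160,130,40,0,0,0],
    [-180,165,40,0,0,0],
    [-200,200,40,0,0,0],
    [-220,230,40,0,0,0],
  ],
)

```text
time_s: 23.3
position: [0.2218, 0.461, 0.299]
tool_rot: [0.099, -3.14, -0.002]
force: [1.4, 0.1, 0.9]
opening: 0.878
```

Run:
```python
from h import *
s=ctrl.read_state(); print(s["time_s"],s["position"],s["force"])
c=ctrl.camera("top"); P=cloud(c); z=P[...,2]
e=np.array([.9979,.0645]); f=np.array([-.0645,.9979]); o=np.array([678.7,47.3])
n,l,st,ce=cv2.connectedComponentsWithStats(((z>.040)&(z<.07)).astype(np.uint8))
for i in range(1,n):
    if st[i,4]<60 or st[i,4]>3000 or not(180<ce[i][0]<400): continue
    q=P[l==i]; r=cv2.minAreaRect((q[:,:2]*1000).astype(np.float32)); d=np.array(r[0])-o
    print(ce[i].round(),"c",np.round(r[0],1),"bay xy",(d@e).round(1),(d@f).round(1),"size",np.round(r[1],1),"ang",round(r[2],2),"z",np.nanmedian(q[:,2]).round(4))
save("top1.png",cv2.resize(c["image"][115:265,150:430],None,fx=2.8,fy=2.8,interpolation=cv2.INTER_CUBIC))
c=ctrl.camera("scene"); save("scene1.png",cv2.resize(c["image"][150:330,140:400],None,fx=3,fy=3,interpolation=cv2.INTER_CUBIC))
```

```text
23.3 [0.22175086 0.46095277 0.29896038] [1.43606255 0.0613732  0.9421992 ]
[318. 147.] c [654.4 -99.1] bay xy -33.7 -144.5 size [67.2 53.8] ang 4.24 z 0.0546
[247. 157.] c [622.8  88.7] bay xy -53.1 44.9 size [106.9  54.2] ang 3.6 z 0.0545
[283. 152.] c [638.5  -5.3] bay xy -43.5 -49.9 size [87.1 53.8] ang 3.66 z 0.0547
[212. 163.] c [607.  182.9] bay xy -62.8 140.0 size [127.   55.1] ang 4.0 z 0.0542
[222. 228.] c [435.7 149.1] bay xy -235.9 117.3 size [23.8 24.4] ang 1.5 z 0.0461
[216. 277.] c [305.2 161.5] bay xy -365.4 138.1 size [ 54.1 106.6] ang 15.35 z 0.0538
[391. 277.] c [ 316.  -295.3] bay xy -384.0 -318.5 size [86.8 53.9] ang 79.81 z 0.055
[261. 367.] c [79.8 38. ] bay xy -598.3 29.3 size [31.3 17. ] ang 67.5 z 0.0532
[248. 386.] c [29.4 67.8] bay xy -646.6 62.3 size [16.7 86. ] ang 53.91 z 0.0525
```

View pics/top1.png

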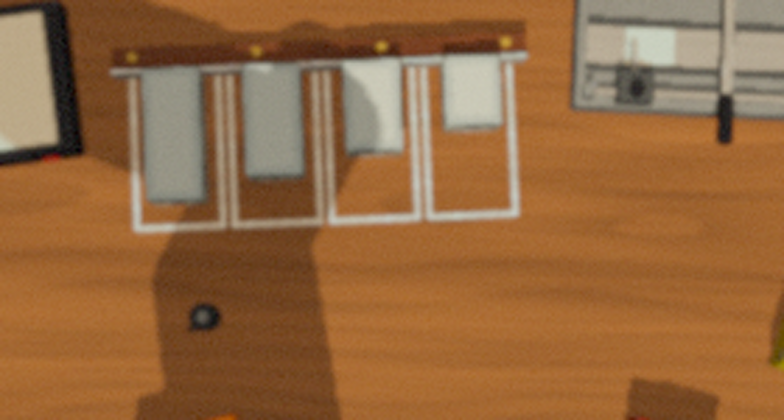

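View pics/scene1.png

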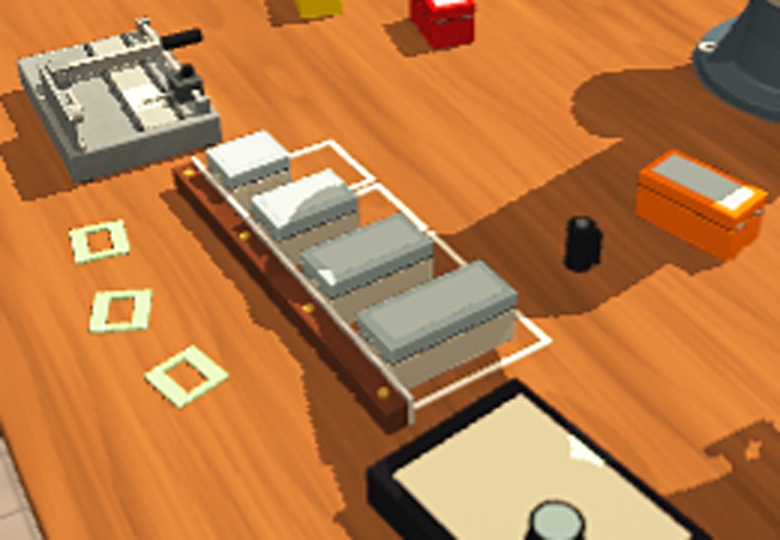

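All four boxes stand in their bays, longest to shortest from left to right, with their ends at the rail, and the cassette is untouched at (203,317). The top depth suggests a ~2.4 mm sideways offset, which could be calibration bias, so I'll check from close by.

Request:
apply_moves(
  deltas=[
    [40,-35,40,0,0,0],
    [80,-70,80,0,0,0],
    [120,-100,100,0,0,0],
    [155,-130,100,0,0,0],
    [190,-160,100,0,0,0],
    [220,-190,100,0,0,0],
    [250,-220,100,0,0,0],
    [275,-250,100,0,0,0],
  ],
)

```text
time_s: 24.07
position: [0.4552, 0.2543, 0.3967]
tool_rot: [0.107, -3.139, -0.003]
force: [1.3, -0.3, 0.1]
opening: 0.882
```

Request:
apply_moves(
  deltas=[
    [30,-35,0,0,0,0],
    [50,-70,0,0,0,0],
    [70,-105,0,0,0,0],
    [90,-140,0,0,0,0],
    [110,-160,0,0,0,0],
    [110,-160,0,0,0,0],
    [110,-160,0,0,0,0],
    [110,-160,0,0,0,0],
  ],
)

```text
time_s: 24.73
position: [0.565, 0.0939, 0.3965]
tool_rot: [0.105, -3.139, -0.004]
force: [-0.3, 0.1, 0.1]
opening: 0.879
```

Run:
```python
from h import *
s,c,P=wristbox('w5.png'); np.savez("w5.npz",**{k:np.array(v) for k,v in c.items()},P=P,pos=s["position"],rot=s["tool_rot"])
```

```text
tcp [565.   93.9 396.5] jaw 93.85 t 24.7333
[338. 206.] [ 319  165   41   84 3006] c [606.  184.1] size [126.2  53.5] ang 3.6 z 0.0552
[274. 213.] [ 256  179   38   70 2533] c [622.4  90.2] size [105.5  54.1] ang 3.8 z 0.0553
[ 31. 237.] [   0  188   88  103 2151] c [ 706.7 -291.4] size [147.4 164.5] ang 71.6 z 0.0568
[211. 220.] [ 191  192   40   57 2068] c [638.7  -4.3] size [86.5 55.1] ang 3.5 z 0.0554
[150. 226.] [ 130  205   42   43 1561] c [654.3 -97.9] size [65.8 55.6] ang 3.5 z 0.0552
```

View pics/w5.png

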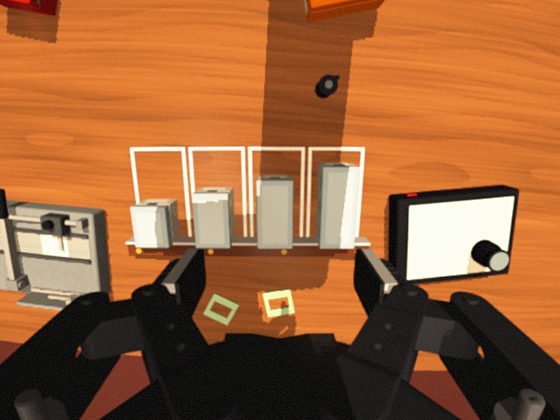

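The wrist overview shows all four boxes at the rail (row ~243) in their bays, with the bay-front tapes at row 148. Next I'll measure tapes against boxes in this same camera.

Run:
```python
from h import *
d=np.load("w5.npz"); c={k:d[k] for k in d.files if k not in("P","pos","rot")}; s={"position":d["pos"],"tool_rot":d["rot"]}
g=c["image"].min(-1).astype(float)
e=np.array([np.cos(np.radians(3.65)),np.sin(np.radians(3.65))]); f=np.array([-e[1],e[0]]); o=np.array([678.7,47.3])
for r in (153,156,159,162):
    a=g[r]-np.median(g[r,120:375])
    pk=[u for u in range(125,372) if a[u]==a[u-2:u+3].max() and a[u]>45]
    sub=[u+0.5*(a[u-1]-a[u+1])/(a[u-1]-2*a[u]+a[u+1]) for u in pk]
    w=(onplane(c,[(u,r) for u in sub],0,s)*1000)[:,:2]-o
    print(r,(w@f).round(1))
for q in[(606,184.1),(622.4,90.2),(638.7,-4.3),(654.3,-97.9)]: print(((np.array(q)-o)@f).round(1),((np.array(q)-o)@e).round(1))
# rail
P=d["P"]; z=P[...,2]; m=(z>.02)&(z<.034); m[:225]=0; m[262:]=0; m[:,:120]=0;m[:,375:]=0
n,l,st,ce=cv2.connectedComponentsWithStats(m.astype(np.uint8)); i=1+st[1:,4].argmax()
rr=cv2.minAreaRect((P[l==i][:,:2]*1000).astype(np.float32)); print(rr,((np.array(rr[0])-o)@f),((np.array(rr[0])-o)@e))
```

```text
153 [-184.8 -100.1  -89.2   -5.    -5.     6.2   90.5  101.7  186.2  186.2]
156 [-184.3 -100.   -89.1   -5.2   -5.2    6.     6.    90.4   90.4  101.5
  186. ]
159 [-184.4 -100.3 -100.3  -88.9   -5.1    6.1   90.6  101.5  185.5]
162 [-184.9 -184.9 -100.4  -89.3   -5.1    6.    90.5  101.5  156.7  185.6
  185.6]
141.2 -63.8
46.4 -53.5
-48.9 -43.2
-143.4 -33.6
((671.7911376953125, 111.15096282958984), (56.65054702758789, 270.795166015625), 3.8303983211517334) 64.16127266808309 -2.8300039262676817
```

```bash
python3 -c "
from h import *
s=ctrl.read_state(); print(s['time_s'],s['force'],abs(s['joint_velocities']).max()); print(ctrl.close_job())"
```

```text
24.7833 [-0.12557128  1.21933442 -0.58993593] 0.01774754322188492
the job is handed in; nothing more can be done
None
```

I moved all four slide boxes into the bays and handed the job in at about 25 s. From the light box to the cutter they run 126 mm in bay 1, 106 mm in bay 2, 86 mm in bay 3 and 66 mm in bay 4.

- **Against the rail:** each box was pushed forward until I felt contact. The last camera checks put every end within about 1 mm of the rail.
- **Upright and square:** all four have their lids on top, and they measured within about half a degree of the rail's direction.
- **Not exactly midway:** the boxes sit slightly towards the cutter side of centre. The top camera shows 2.0–2.6 mm and the wrist camera 1.0–2.4 mm. Clearance is 12.5 mm each side and the calibration is only good to about 2 mm, so I left them.
- **Cassette and gripper:** I never touched the cassette, and its measured position changed by only 1.5 mm, within camera error. The gripper was released and well above the boxes, touching nothing.

One rail check failed: fitting the rail's depth in the wrist view gave an unusable shape, so I relied on felt contact and the positions fitted from the top camera.

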